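Open the curing cabinet and send the tray in

TASK

With the fingertips, push the cabinet's counterweighted slanted window up from beneath its lip until the lip is in line with the brass marker block on the side guide, and leave it standing there. Then push the jig carriage by its end plate along the brass rail, fully home to its stop, so that the tray stands inside the cabinet under the raised window. Push gently; grip and lift nothing, do not shift the marker, and leave the other things on the counter where they are.

Things in the scene. Friction and masses are not known exactly. Their poses are not given: they have to be found in the camera images.
- cabinet: Fixed wooden cabinet, 300 mm wide, 240 deep, 322 high. Its front leans back; an aluminium-framed window (sash) slides up it between two guides, 50 deg above horizontal. Origin: on the counter, mid-front, straight below the lower edge of the closed window; under that edge the front is open, 100 mm high. Own x: level, from the front into the cabinet; y: along the front; z up.
- sash (a joint): How far the window has slid up the slope, m: 0 = fully down, at most 0.155. Direction of travel in the cabinet's own axes: (0.643, 0, 0.766). Counterweighted: it stays where it is left, and about 3 to 5 N along the slope moves it, up or down.
- lip_under (a point): Point in the flat underside of the window's lip, 22 mm out from the pane, 50 mm from its middle towards the cabinet's -y (clear of the tray); moves with the window. The lip is an aluminium bar 240 mm long (cabinet's y), 14 thick, standing 45 square out along the window's lower edge. Own x: up the slope; z: square out. At sash 0 it is at (-0.017, -0.050, 0.114) in the cabinet's axes.
- clip (a joint): Where the brass marker block stands on its guide, m up the slope. When the window's joint reads the same, lip and marker are in line. Held by friction; not to be moved.
- clip_under (a point): Middle of the underside of the brass marker block: 14 mm thick along the slope (like the lip), 28 wide, standing 37 out from the guide on the cabinet's +y side, just past the lip's end. Axes as lip_under. Lip and marker are in line when both undersides are equally far up the slope.
- carriage (a joint): How far the jig carriage has slid into the cabinet (its own x), m: 0 = fully out, 0.18 = home against its stop. It runs on a brass rail, 22 mm wide, 14 high, at the cabinet's y = +75 mm, from x = -260 to the stop inside. About 2 to 4 N moves it; it stays where it is left.
- push_plate (a point): On the outer face (away from the cabinet) of the carriage's upright steel end plate, on its middle line, 55 mm above the counter. Plate: 60 mm wide, 8 thick, from 20 to 80 above the counter. Own x: the way to push, into the cabinet; z up. Behind it the deck (50 wide, top at 30) bears a vermilion tray on edge, 110 long, 20 thick, 45 to 155 behind this face, its top at 135.
- cork_block: Sanding block of cork, 90 x 50 x 35 mm, lying loose in front of the cabinet beside the rail; origin under its centre. Leave alone.
- scraper: Flat horn scraper, 110 x 50 mm, 12 mm thick at most, loose on the counter beside the rail; origin under its centre. Leave alone.
- cup: Lidded celadon cup, 76 mm across, 84 mm tall with its lid knob, loose; origin under its centre. Leave alone.
- tile_slab: White ceramic slab 150 x 110 x 8 mm bearing three eggshell mosaic tiles, loose on the counter; origin under its centre. Leave alone.
- jar: Dark round jar with a wooden cap, 60 mm across, 85 mm tall, loose; origin under its centre. Leave alone.
- brush: Flat brush about 200 mm long lying loose on the counter on the far side of the rail. Leave alone.

How it is judged:
On the way, in this order (a step that is already met when the one before it is completed fails the run):
1. the window's lip stands in line with the marker (x of lip_under in the frame of clip_under between -0.008 and 0.008 m and velocity of joint sash below 0.01 m/s), for 0.3 s.
2. the carriage is home at its stop (value of joint carriage above 0.173 m), for 0.2 s.
At the end, for the whole second after the job is handed in: The lip stands in line with the marker within 8 mm along the slope and is at rest; the carriage is home within 7 mm of its stop; the other things lie within 30 mm of where they were (x of lip_under in the frame of clip_under between -0.008 and 0.008 m and value of joint carriage above 0.173 m and velocity of joint sash between -0.005 and 0.005 m/s and distance of each of cork_block, scraper, cup, tile_slab, jar, brush from where it was at the start of the episode below 0.03 m); the robot touches nothing.
It fails at once if the tray is pushed in while the window is still low (value of joint carriage above 0.035 m and x of lip_under in the frame of clip_under below -0.03 m).
It fails at once if the window is gripped or shoved hard (over 36 N) (contact force between the fingers and sash above 36 N).
It fails at once if the carriage is gripped or shoved hard (over 36 N) (contact force between the fingers and carriage above 36 N).
It fails at once if the marker is shifted (distance of clip_under from where it was at the start of the episode above 0.006 m).
It fails at once if one of the other things on the counter is shifted or lifted (over 30 mm) (distance of any of cork_block, scraper, cup, tile_slab, jar, brush from where it was at the start of the episode above 0.03 m).
It also fails if it takes over 56 s, if anything falls off the work surface, if the arm or the gripper's body presses on something with over 40 N, if the wrist force passes 120 N, or if a joint passes its speed limit or range.

ROBOT

A 6-joint arm with a two-finger parallel gripper is mounted at the origin on the work surface. World frame = base frame: x ahead of the robot, y to its left, z up, the work surface at z = 0. Lengths are in m, angles in rad, forces in N, time in s.
With the tool pointing down it reaches from about 0.375 to 0.9 m from the base axis. Payload 3.1 kg.
Tool frame: the origin (TCP) lies at the very end of the fingers, on their centre line; the grasp point (between the pads) lies 19 mm behind it (robot.grip_depth is the distance from the TCP to the grasp point, in m); z points along the fingers, y is the direction in which the jaws open and shut (so a half turn about z gives the same grasp; the last joint's range is limited). The gripper opens to 87 mm and grips with 3 to 60 N. Pads are 19 mm wide; open, the fingers measure 117 mm over their backs; the gripper's body (75 mm by 190 mm) begins 51 mm behind the grasp point.
Start: joints at [-1.345, 0.527, 1.433, -0, 1.181, -0.178], TCP at [0.246, -0.575, 0.223] pointing down, gripper open.
Joint ranges: [-3.08, 3.08], [-0.75, 2.2], [0.22, 2.44], [-1.43, 4.57], [0, 2.65], [-2.85, 2.85]. Speed limits (rad/s): [2.79, 2.79, 3.14, 3.14, 3.14, 3.14].

INTERFACE

Orientations are given as a unit quaternion [x, y, z, w].
In Python, from rig import robot gives the robot as it stands.
- The arm moves only by the tool drive_tool, never from a script. Its argument "series" is a list of rows, each a list of 7 numbers: the shift along the tool's x, y, z in m, then the turn, a rotation vector about the tool's x, y, z in degrees, then the opening, from 0 (shut) to 1 (fully open). A call has 1 to 5 rows; each row shifts and turns the commanded pose from where the row before left it, along the tool's axes as they then stand; what a row does not reach is not made up. A row lasts 1/8 s, in which the tool goes at most 62.5 mm and 10.7 degrees, less where a joint would pass 70% of its speed; a pose out of reach is approached as far as the arm can. A call is refused whole if a number of a shift passes 0.0625 or a number of a turn 10.7, either way. A call with a gripper value outside its range is refused whole. The fingers move at their own pace and stop on an object; "squeeze" is the grip in N (left out, the last holds). Time passes only in rows, so rows that do not move let the fingers close. It gives the time, the measured TCP pose, the force and the opening at its end, in the units of the state.
- robot.get_obs(): the state, without advancing time (a new reading comes with each control period).
- robot.camera(name): name is "scene" or "top" or "wrist"; returns (picture, depth): 420x560x3 uint8, blue, green, red; 420x560 float32, m along the optical axis (not along the pixel's ray), 0 where there is no reading.
- robot.camera_model(name): a dict with "fx", "fy", "cx", "cy" (pixels), "R" (3x3) and "t" (3): a world point X has camera coordinates R X + t. Camera axes: x right, y down, z forward; pixel columns grow to the right and rows downward; lengths in m; the calibration is good to about 2 mm. A picture is of the moment at which its call begins: read the wrist's pose just before it. camera_model takes no time and is no camera call; for the wrist camera it gives the pose at the moment of the call.
- robot.hand_in(): hands the job in, once; it reports no verdict.
The state is a dict: "time": time; "q": joint angles; "joint_velocities": joint speeds; "joint_torque": joint torques, N m; "position": TCP position; "tool_rot": TCP orientation; "ft_force": force on the tool from outside, world axes, zero at the start; "moment": the same for the moment, N m; "grip_width": finger opening in m.
Only numpy, scipy, OpenCV 4.12 (cv2) and the standard library are available. Lean on these libraries where they do the work, as an engineer would, in place of code of your own. Each camera call takes 0.05 s, during which the arm holds its last target. There are 200 camera calls.

## Working session

There is one attempt and no reset: what is moved stays moved. The work goes in short steps, Python scripts to look and compute and a tool call to move; the robot and the scene stay as the last step left them, time stands still between calls to the robot, and variables do not carry over. Pictures are saved under pics/ and viewed, about 8 in all and at most 12, crops included, and the job is handed in when it is done.

Besides the shell and the picture viewer there is one more tool, called after "Emit:" by a JSON object that holds its "name" and its "arguments". drive_tool: Moves the arm, as the interface text tells. Its arguments: {"type":"object","properties":{"series":{"type":"array"},"squeeze":{"type":"number"}},"required":["series"]}

```bash
ls; mkdir -p pics; python3 - <<'E'
from rig import robot
import cv2,numpy as np
for n in("scene","top"):
    im,d=robot.camera(n); cv2.imwrite(f"pics/{n}0.png",im); np.save(f"{n}0.npy",d)
    m=robot.camera_model(n); print(n,{k:np.round(v,4).tolist() for k,v in m.items()})
    np.savez(f"{n}0_m.npz",**m)
o=robot.get_obs(); print(o)
E
```

```text
pics
scene {'fx': 422.2183, 'fy': 422.2183, 'cx': 292.6234, 'cy': 215.0199, 'R': [[-0.8564, 0.5162, 0.0129], [0.4399, 0.7424, -0.5052], [-0.2704, -0.427, -0.8629]], 't': [0.3735, -0.3432, 1.154]}
top {'fx': 507.789, 'fy': 507.789, 'cx': 280.5117, 'cy': 201.5488, 'R': [[-0.0162, -0.9999, 0.0049], [-0.9892, 0.0153, -0.1455], [0.1454, -0.0072, -0.9893]], 't': [0.1844, 0.5794, 1.0097]}
{'time': 0.1, 'q': array([-1.34553449e+00,  5.28383636e-01,  1.43376434e+00, -6.67253817e-06,
        1.18138324e+00, -1.78480832e-01]), 'joint_velocities': array([ 7.12133464e-05, -1.45452839e-03, -3.12853088e-03, -6.89142245e-04,
       -4.16966526e-05, -2.42347768e-05]), 'joint_torque': array([ 7.98137876e-05, -4.40986562e+01, -1.77150267e+01,  6.35385630e-02,
        5.33622375e-02, -4.09728989e-05]), 'position': array([ 0.24542812, -0.57408895,  0.22166619]), 'tool_rot': array([ 9.79692370e-01,  2.00504165e-01, -2.57543312e-05, -9.68944202e-04]), 'ft_force': array([ 0.49050194, -1.33068117,  0.15831299]), 'moment': array([ 0.03126543,  0.07950825, -0.02449286]), 'grip_width': 0.08732045968445012}
```

View pics/scene0.png

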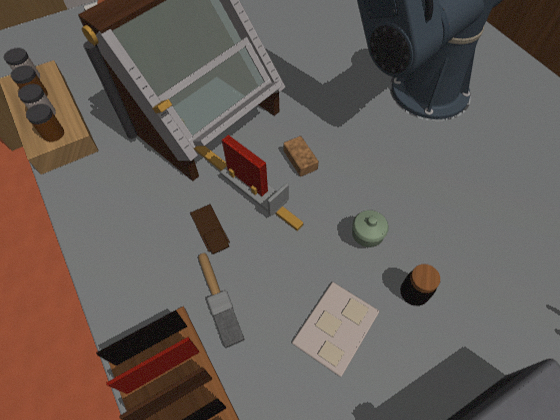

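View pics/top0.png

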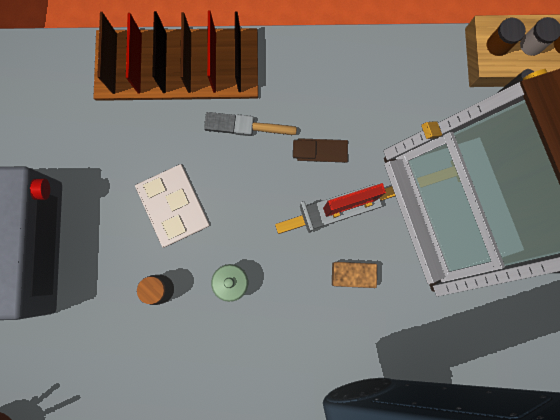

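Top view: cabinet at right, its front facing image left (+y world), rail from (277,228) to (390,190), end plate at about (312,215), marker at (432,129), lip bar running (393,165)-(437,287). Enlarging the cabinet.

```bash
cat > h.py <<'E'
import numpy as np,cv2
def cloud(n,tag="0"):
    d=np.load(f"{n}{tag}.npy"); m=np.load(f"{n}{tag}_m.npz")
    v,u=np.mgrid[:420,:560]
    c=np.stack([(u-m['cx'])/m['fx']*d,(v-m['cy'])/m['fy']*d,d],-1)
    return (c-m['t'])@m['R']
E
python3 - <<'E'
from h import *
im=cv2.imread("pics/top0.png"); a=cv2.resize(im[70:310,270:470],None,fx=2.5,fy=2.5,interpolation=cv2.INTER_CUBIC)
cv2.imwrite("pics/c1.png",a)
im2=cv2.imread("pics/scene0.png"); b=cv2.resize(im2[0:240,80:320],None,fx=2.5,fy=2.5,interpolation=cv2.INTER_CUBIC)
cv2.imwrite("pics/c2.png",b)
for n,im in(("top",im),("scene",im2)):
    P=cloud(n); hsv=cv2.cvtColor(im,cv2.COLOR_BGR2HSV)
    br=(hsv[...,0]>14)&(hsv[...,0]<28)&(hsv[...,1]>170)&(hsv[...,2]>120)
    r=br&(P[...,2]<.022)&(P[...,2]>.005)&(P[...,1]>-.6)
    k,l,s,c=cv2.connectedComponentsWithStats(br.astype(np.uint8))
    for i in range(1,k):
        if s[i,4]>25:
            q=P[l==i]; print(n,s[i],np.median(q,0).round(3),q.min(0).round(3),q.max(0).round(3))
E
```

```text
top [525  69  22  10 101] [ 0.744 -0.234  0.311] [ 0.731 -0.379  0.061] [ 0.854 -0.216  0.326]
top [422 122  20  16 225] [ 0.682 -0.089  0.216] [ 0.429 -0.112  0.201] [0.699 0.183 1.082]
top [380 193  15   7  33] [ 0.595 -0.054  0.015] [ 0.588 -0.067  0.011] [ 0.6   -0.036  0.022]
top [276 216  29  17 266] [0.538 0.158 0.015] [0.429 0.126 0.009] [0.555 0.185 1.082]
```

View pics/c1.png

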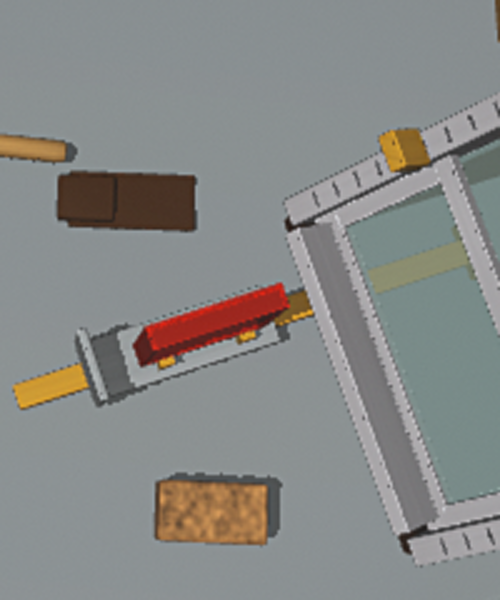

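View pics/c2.png

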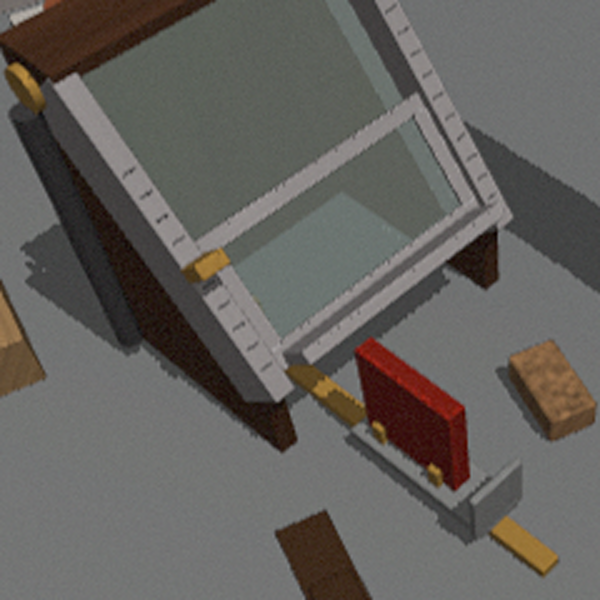

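Crops confirm: the marker is on the +y guide roughly 100 mm up the slope, the lip is near its lowest position, and the carriage is out with the end plate away from the cabinet. Next I fit the cabinet frame.

```bash
cat >> h.py <<'E'
def T(P,o,yaw):
    c,s=np.cos(yaw),np.sin(yaw); R=np.array([[c,-s,0],[s,c,0],[0,0,1]])
    return (P-np.array([o[0],o[1],0]))@R
S=np.array([.643,0,.766]); N=np.array([-.766,0,.643])
E
python3 - <<'E'
from h import *
im=cv2.imread("pics/top0.png"); P=cloud("top"); hsv=cv2.cvtColor(im,cv2.COLOR_BGR2HSV)
br=(hsv[...,0]>14)&(hsv[...,0]<28)&(hsv[...,1]>150)&(hsv[...,2]>80)
r=br&(P[...,2]<.02)&(P[...,2]>.008)&(P[...,1]>-.09)&(P[...,1]<.2)&(P[...,0]<.63)
q=P[r]; x0,y0=q[:,:2].mean(0); vx,vy,cx,cy=cv2.fitLine(q[:,:2].astype(np.float32),cv2.DIST_HUBER,0,.01,.01).ravel()
if vy>0: vx,vy=-vx,-vy
yaw=np.arctan2(vy,vx); ex=np.array([vx,vy]); ey=np.array([-vy,vx])
c=np.array([cx,cy]); end=((q[:,:2]-c)@ex).min(); print("yaw",np.degrees(yaw),len(q),"end",(c+end*ex).round(4))
o=c+(end+.26)*ex-.075*ey; print("o",o)
np.savez("pose.npz",o=o,yaw=yaw)
for n in("top","scene"):
    im=cv2.imread(f"pics/{n}0.png");h=cv2.cvtColor(im,cv2.COLOR_BGR2HSV)
    C=T(cloud(n),o,yaw); s=C@S-.0766; d=C@N-.0643  # along slope from closed edge, out from pane
    near=(abs(s)<.35)&(d<.08)&(d>-.06)&(abs(C[...,1])<.2)
    B=near&(h[...,0]>14)&(h[...,0]<28)&(h[...,1]>120)&(h[...,2]>70)&(s>.05)&(d>.005)&(C[...,1]>.1)&(s<.2)
    L=near&(abs(C[...,1])<.09)&(d>.012)&(s>-.05)&(h[...,1]<80)&(C[...,2]>.105)
    G=near&(abs(C[...,1])>.125)&(C[...,1]<.145)&(s>.0)&(s<.25)&(h[...,1]<60)
    Gm=near&(C[...,1]<-.125)&(C[...,1]>-.145)&(s>.0)&(s<.25)&(h[...,1]<60)
    for nm,M in(("clip",B),("lip",L),("guide+",G),("guide-",Gm)):
        if M.sum()<3: print(n,nm,"none");continue
        pr=lambda a:np.percentile(a[M],[2,10,50,90,98]).round(4)
        print(n,nm,M.sum(),"s",pr(s),"d",pr(d),"y",pr(C[...,1]))
    W=(h[...,1]<60)&near; print(n,"y range s.05-.2",np.percentile(C[...,1][W&(s>.05)&(s<.2)],[1,99]))
    E=(C[...,2]>.035)&(C[...,2]<.085)&(abs(C[...,1]-.075)<.045)&(C[...,0]<-.1)&(C[...,0]>-.3)&(h[...,1]<80)
    print(n,"plate",E.sum(),np.percentile(C[E],[2,10,50,90,98],axis=0).round(4).tolist())
E
```

```text
yaw -73.329445 371 end [0.5287 0.1844]
o [ 0.53148396 -0.08618697]
top clip 246 s [0.11   0.1124 0.1207 0.1224 0.1231] d [0.0143 0.0191 0.0415 0.0473 0.0487] y [0.1292 0.1307 0.1424 0.153  0.1553]
top lip 1546 s [0.0085 0.0116 0.0203 0.0221 0.0229] d [0.0131 0.0172 0.0386 0.0466 0.048 ] y [-0.0864 -0.0722 -0.0015  0.0712  0.086 ]
top guide+ 3485 s [0.0076 0.0329 0.1455 0.2217 0.2436] d [-0.0285 -0.0244  0.0072  0.01    0.0116] y [-0.1463 -0.1424 -0.1252  0.1396  0.1439]
top guide- 1645 s [0.0065 0.0311 0.135  0.2103 0.225 ] d [-0.0245  0.0025  0.0074  0.0094  0.0107] y [-0.1445 -0.1428 -0.1338 -0.1256 -0.1251]
top y range s.05-.2 [-0.14422974  0.14960402]
top plate 191 [[-0.2007, 0.0466, 0.0356], [-0.2005, 0.0514, 0.042], [-0.1978, 0.0743, 0.0787], [-0.1926, 0.0987, 0.0825], [-0.1558, 0.1041, 0.0839]]
scene clip 133 s [0.1069 0.1085 0.1142 0.1191 0.1193] d [0.0197 0.0261 0.0451 0.048  0.049 ] y [0.1326 0.1351 0.1478 0.1587 0.1593]
scene lip 715 s [0.0052 0.007  0.0154 0.0188 0.0192] d [0.0135 0.0219 0.0442 0.0466 0.0479] y [-0.086  -0.0701  0.0058  0.0746  0.0873]
scene guide+ 1500 s [0.0073 0.0253 0.1113 0.2042 0.2387] d [-0.0009  0.0025  0.0076  0.0102  0.0118] y [-0.1443 -0.1407  0.126   0.1425  0.1446]
scene guide- 708 s [0.0141 0.0319 0.1151 0.1897 0.2043] d [-0.0002  0.0047  0.0069  0.0088  0.01  ] y [-0.1443 -0.1425 -0.1343 -0.1264 -0.1252]
scene y range s.05-.2 [-0.14111936  0.15707291]
scene plate 312 [[-0.2029, 0.05, 0.0362], [-0.2023, 0.0557, 0.0418], [-0.2013, 0.0811, 0.0647], [-0.1971, 0.106, 0.0789], [-0.1947, 0.108, 0.0801]]
```

```bash
cat >> h.py <<'E'
from scipy.spatial.transform import Rotation as Ro
pz=np.load("pose.npz"); O,YAW=pz['o'],float(pz['yaw'])
RC=Ro.from_euler('z',YAW).as_matrix()
def W(p): return RC@np.array(p,float)+np.array([O[0],O[1],0])
def Rdes(tilt,sgn):  # tilt = deg below horizontal
    t=np.radians(tilt); z=RC@[np.cos(t),0,-np.sin(t)]; y=RC@[0,sgn,0.]
    return np.stack([np.cross(y,z),y,z],1)
E
python3 - <<'E'
from h import *
for tilt in(40,60):
  for nm,p in(("lip",(-.02,-.05,.1)),("lipup",(.045,-.05,.17)),("pl",(-.21,.075,.055)),("home",(-.03,.075,.055))):
    for sg in(1,-1):
      R=Rdes(tilt,sg); w=W(p)-R[:,2]*.27
      q1=np.arctan2(w[1],w[0])
      for pp in(1.9,2.4):
        M=Ro.from_euler('y',-pp)*Ro.from_euler('z',-q1)*Ro.from_matrix(R)*Ro.from_euler('z',-90,degrees=True)
        e=M.as_euler('ZYZ'); print(tilt,nm,sg,W(p).round(3),"wc",w.round(2),"r%.2f"%np.hypot(*w[:2]),"q1 %.2f p %.1f"%(q1,pp),e.round(2))
# objects in cabinet frame
C=T(cloud("top"),O,YAW)
for nm,u,v in(("cork",355,272),("cup",229,280),("jar",152,290),("scraper",320,150),("brush",250,125)): print(nm,C[v,u].round(3))
E
```

```text
40 lip 1 [ 0.478 -0.081  0.1  ] wc [0.42 0.12 0.27] r0.43 q1 0.27 p 1.9 [-0.9   1.35  0.24]
40 lip 1 [ 0.478 -0.081  0.1  ] wc [0.42 0.12 0.27] r0.43 q1 0.27 p 2.4 [-1.07  1.07  0.69]
40 lip -1 [ 0.478 -0.081  0.1  ] wc [0.42 0.12 0.27] r0.43 q1 0.27 p 1.9 [-0.9   1.35 -2.9 ]
40 lip -1 [ 0.478 -0.081  0.1  ] wc [0.42 0.12 0.27] r0.43 q1 0.27 p 2.4 [-1.07  1.07 -2.45]
40 lipup 1 [ 0.496 -0.144  0.17 ] wc [0.44 0.05 0.34] r0.44 q1 0.12 p 1.9 [-0.93  1.24  0.16]
40 lipup 1 [ 0.496 -0.144  0.17 ] wc [0.44 0.05 0.34] r0.44 q1 0.12 p 2.4 [-1.15  0.98  0.64]
40 lipup -1 [ 0.496 -0.144  0.17 ] wc [0.44 0.05 0.34] r0.44 q1 0.12 p 1.9 [-0.93  1.24 -2.99]
40 lipup -1 [ 0.496 -0.144  0.17 ] wc [0.44 0.05 0.34] r0.44 q1 0.12 p 2.4 [-1.15  0.98 -2.5 ]
40 pl 1 [0.543 0.137 0.055] wc [0.48 0.33 0.23] r0.59 q1 0.61 p 1.9 [-0.82  1.59  0.45]
40 pl 1 [0.543 0.137 0.055] wc [0.48 0.33 0.23] r0.59 q1 0.61 p 2.4 [-0.87  1.25  0.83]
40 pl -1 [0.543 0.137 0.055] wc [0.48 0.33 0.23] r0.59 q1 0.61 p 1.9 [-0.82  1.59 -2.69]
40 pl -1 [0.543 0.137 0.055] wc [0.48 0.33 0.23] r0.59 q1 0.61 p 2.4 [-0.87  1.25 -2.31
[... 1309 characters left out ...]
 0.63]
60 pl -1 [0.543 0.137 0.055] wc [0.5  0.27 0.29] r0.57 q1 0.49 p 1.9 [-0.52  1.38 -2.81]
60 pl -1 [0.543 0.137 0.055] wc [0.5  0.27 0.29] r0.57 q1 0.49 p 2.4 [-0.64  0.96 -2.51]
60 home 1 [ 0.595 -0.036  0.055] wc [0.56 0.09 0.29] r0.56 q1 0.17 p 1.9 [-0.56  1.23  0.06]
60 home 1 [ 0.595 -0.036  0.055] wc [0.56 0.09 0.29] r0.56 q1 0.17 p 2.4 [-0.74  0.82  0.42]
60 home -1 [ 0.595 -0.036  0.055] wc [0.56 0.09 0.29] r0.56 q1 0.17 p 1.9 [-0.56  1.23 -3.08]
60 home -1 [ 0.595 -0.036  0.055] wc [0.56 0.09 0.29] r0.56 q1 0.17 p 2.4 [-0.74  0.82 -2.73]
cork [-0.134 -0.06   0.034]
cup [-0.38   0.001  0.083]
jar [-0.527  0.028  0.085]
scraper [-0.117  0.211  0.002]
brush [-0.247  0.305  0.023]
```

```bash
cat >> h.py <<'E'
def plan(pos,rot,tp,tR,n):
    """rows from (pos,rot matrix) to target in n equal steps"""
    rv=(Ro.from_matrix(rot).inv()*Ro.from_matrix(tR)).as_rotvec(); dp=(np.array(tp)-pos)/n
    for i in range(n):
        R=rot@Ro.from_rotvec(rv*i/n).as_matrix()
        print(np.round(R.T@dp,4).tolist(),np.round(np.degrees(rv/n),2).tolist())
def cab(pos): # cabinet coords, slope s, out d
    c=RC.T@(np.array(pos)-[O[0],O[1],0]); e=c-[0,0,.1]; return c.round(4),round(float(e@S),4),round(float(e@N),4)
def slope(s,d,y): return W(np.array([0,y,.1])+S*s+N*d)
E
python3 - <<'E'
from h import *
from rig import robot
o=robot.get_obs(); R=Ro.from_quat(o['tool_rot']).as_matrix()
p=o['position']+[0,0,.25]
plan(p,R,W([-.13,-.05,.45]),Rdes(40,1),15)
E
```

```text
[0.028, -0.0314, 0.0015] [-2.42, -2.71, -5.18]
[0.0307, -0.0288, -0.0012] [-2.42, -2.71, -5.18]
[0.0331, -0.0258, -0.0038] [-2.42, -2.71, -5.18]
[0.035, -0.0225, -0.0065] [-2.42, -2.71, -5.18]
[0.0365, -0.0189, -0.009] [-2.42, -2.71, -5.18]
[0.0376, -0.0151, -0.0115] [-2.42, -2.71, -5.18]
[0.0381, -0.0111, -0.0138] [-2.42, -2.71, -5.18]
[0.0383, -0.007, -0.016] [-2.42, -2.71, -5.18]
[0.0379, -0.0029, -0.0181] [-2.42, -2.71, -5.18]
[0.0371, 0.0013, -0.0199] [-2.42, -2.71, -5.18]
[0.0358, 0.0055, -0.0215] [-2.42, -2.71, -5.18]
[0.0341, 0.0096, -0.0228] [-2.42, -2.71, -5.18]
[0.0319, 0.0136, -0.0239] [-2.42, -2.71, -5.18]
[0.0294, 0.0174, -0.0247] [-2.42, -2.71, -5.18]
[0.0264, 0.0209, -0.0252] [-2.42, -2.71, -5.18]
```

Emit:
{"name": "drive_tool", "arguments": {"series": [[0,0,-0.06,0,0,0,0],[0,0,-0.06,0,0,0,0],[0,0,-0.06,0,0,0,0],[0,0,-0.06,0,0,0,0],[0,0,-0.01,0,0,0,0]], "squeeze": 5}}

```text
time: 0.72
position: [0.246, -0.576, 0.4781]
tool_rot: [0.98, 0.201, 0.0, 0.005]
ft_force: [0.1, 0.2, 0.5]
grip_width: 0.0453
```

Emit:
{"name": "drive_tool", "arguments": {"series": [[0.028,-0.031,0.001,-2.4,-2.7,-5.2,0],[0.031,-0.029,-0.001,-2.4,-2.7,-5.2,0],[0.033,-0.026,-0.004,-2.4,-2.7,-5.2,0],[0.035,-0.022,-0.007,-2.4,-2.7,-5.2,0],[0.037,-0.019,-0.009,-2.4,-2.7,-5.2,0]]}}

```text
time: 1.35
position: [0.3131, -0.3732, 0.4645]
tool_rot: [0.897, 0.414, -0.094, 0.124]
ft_force: [-0.1, -0.5, 0.2]
grip_width: 0.0016
```

Emit:
{"name": "drive_tool", "arguments": {"series": [[0.038,-0.015,-0.011,-2.4,-2.7,-5.2,0],[0.038,-0.011,-0.014,-2.4,-2.7,-5.2,0],[0.038,-0.007,-0.016,-2.4,-2.7,-5.2,0],[0.038,-0.003,-0.018,-2.4,-2.7,-5.2,0],[0.037,0.001,-0.02,-2.4,-2.7,-5.2,0]]}}

```text
time: 1.98
position: [0.3793, -0.174, 0.4575]
tool_rot: [0.746, 0.594, -0.18, 0.24]
ft_force: [1.3, -0.0, 0.5]
grip_width: 0.0002
```

Emit:
{"name": "drive_tool", "arguments": {"series": [[0.036,0.005,-0.021,-2.4,-2.7,-5.2,0],[0.034,0.01,-0.023,-2.4,-2.7,-5.2,0],[0.032,0.014,-0.024,-2.4,-2.7,-5.2,0],[0.029,0.017,-0.025,-2.4,-2.7,-5.2,0],[0.026,0.021,-0.025,-2.4,-2.7,-5.2,0]]}}

```text
time: 2.6
position: [0.4461, 0.0251, 0.4511]
tool_rot: [0.538, 0.73, -0.253, 0.337]
ft_force: [0.2, -1.0, 0.6]
grip_width: 0.0005
```

```bash
cat > st.py <<'E'
from h import *
from rig import robot
o=robot.get_obs(); R=Ro.from_quat(o['tool_rot']).as_matrix(); p=o['position']
print("t",round(o['time'],2),"q",o['q'].round(2),"cab",cab(p),"F cab",(RC.T@o['ft_force']).round(1),"err deg",np.degrees((Ro.from_matrix(R).inv()*Ro.from_matrix(Rdes(40,1))).as_rotvec()).round(1),"grip",round(o['grip_width'],4))
E
python3 - <<'E'
from st import *
plan(p,R,slope(-.025,.12,-.05),Rdes(40,1),6)
E
```

```text
t 2.6 q [ 0.33  0.15  1.67 -0.88  1.44  0.21] cab (array([-0.1311, -0.0499,  0.4511]), 0.1846, 0.3262) F cab [ 1.  -0.1  0.6] err deg [-0.  -0.2  0.5] grip 0.0005
[0.0348, 0.0003, 0.0345] [-0.0, -0.03, 0.09]
[0.0349, 0.0003, 0.0344] [-0.0, -0.03, 0.09]
[0.0349, 0.0002, 0.0344] [-0.0, -0.03, 0.09]
[0.0349, 0.0001, 0.0344] [-0.0, -0.03, 0.09]
[0.0349, 0.0001, 0.0344] [-0.0, -0.03, 0.09]
[0.0349, 0.0, 0.0344] [-0.0, -0.03, 0.09]
```

Emit:
{"name": "drive_tool", "arguments": {"series": [[0.042,0,0.041,0,0,0.1,0],[0.042,0,0.041,0,0,0.1,0],[0.042,0,0.041,0,0,0.1,0],[0.042,0,0.041,0,0,0.1,0],[0.041,0.001,0.042,0,0,0.1,0]]}}

```text
time: 3.22
position: [0.4527, 0.0027, 0.1574]
tool_rot: [0.544, 0.727, -0.25, 0.337]
ft_force: [1.2, 0.6, -0.4]
grip_width: 0.0003
```

Emit:
{"name": "drive_tool", "arguments": {"series": [[0,0,0.02,0,0,0,0],[0,0,0.02,0,0,0,0],[0,0,0.02,0,0,0,0],[0,0,0.02,0,0,0,0],[0,0,0.01,0,0,0,0]]}}

```text
time: 3.85
position: [0.4729, -0.062, 0.1015]
tool_rot: [0.544, 0.726, -0.252, 0.335]
ft_force: [0.5, 1.2, 0.1]
grip_width: 0.0005
```

```bash
python3 - <<'E'
from st import *
for n in("scene",):
    im,d=robot.camera(n); np.save(f"{n}1.npy",d); np.savez(f"{n}1_m.npz",**robot.camera_model(n))
    cv2.imwrite("pics/s1.png",cv2.resize(im[0:240,80:320],None,fx=2.5,fy=2.5))
E
```

```text
t 3.85 q [ 0.12  0.74  2.05 -1.43  0.86  1.11] cab (array([-0.0399, -0.0492,  0.1015]), -0.0245, 0.0316) F cab [-1.   0.8  0.1] err deg [-0.4 -0.4 -0.2] grip 0.0005
```

View pics/s1.png

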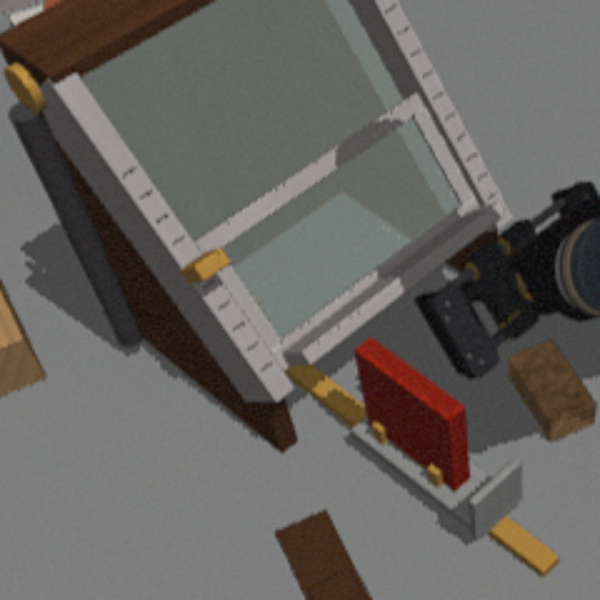

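The hand is in front of the lip at about (470,330), clear of the tray and of the cork at (550,390). However q4 is at its -1.43 limit, so I fit the arm geometry to choose an orientation with margin.

```bash
cat > kin.py <<'E'
from h import *
from scipy.optimize import least_squares
def Rq(q): return (Ro.from_euler('z',q[0])*Ro.from_euler('y',q[1]+q[2])*Ro.from_euler('ZYZ',q[3:])*Ro.from_euler('z',90,degrees=True)).as_matrix()
def fk(q,k):
    a0,h,a,b,e,L=k; P=q[1]+q[2]
    r=a0+a*np.sin(q[1])+b*np.sin(P)+e*np.cos(P); z=h+a*np.cos(q[1])+b*np.cos(P)-e*np.sin(P); R=Rq(q)
    return np.array([r*np.cos(q[0]),r*np.sin(q[0]),z])+L*R[:,2],R
def fit(D,k0=(0,.35,.4,.4,0,.25)):
    return least_squares(lambda k:np.concatenate([fk(q,k)[0]-p for q,p in D]+[.003*(np.array(k)-k0)]),k0).x
def ik(p,R,k,q0):
    f=lambda q:np.concatenate([fk(q,k)[0]-p,.2*(Ro.from_matrix(R).inv()*Ro.from_matrix(fk(q,k)[1])).as_rotvec()])
    s=least_squares(f,q0); return s.x,np.abs(s.fun).max()
E
cat > t.py <<'E'
from kin import *
from st import o,R,p
D=[([-1.34553449,.528383636,1.43376434,0,1.18138324,-.178480832],[.24542812,-.57408895,.22166619]),
([.33,.15,1.67,-.88,1.44,.21],[.4461,.0251,.4511]),(o['q'],o['position'])]
k=fit(D); print("k",k.round(3),[np.round(fk(q,k)[0]-x,4).tolist() for q,x in D], "R err",np.abs(Rq(o['q'])-R).max().round(3))
for tilt in (40,50):
  for a in(0,10,20):
    Rd=Rdes(tilt,1)@Ro.from_euler('x',a,degrees=True).as_matrix()
    for nm,t in(("low",slope(-.012,.02,-.05)),("high",slope(.09,.02,-.05)),("plate",W([-.22,.075,.055])),("home",W([-.03,.075,.055]))):
        q,e=ik(t,Rd,k,o['q']); print(tilt,a,(RC.T@Rd[:,2]).round(2),nm,q.round(2),round(e,4))
E
python3 t.py
```

```text
t 3.9 q [ 0.12  0.74  2.05 -1.43  0.86  1.11] cab (array([-0.0396, -0.0485,  0.1016]), -0.0242, 0.0313) F cab [-0.2  0.7 -0.3] err deg [-0.4 -0.4 -0.2] grip 0.0004
k [0.005 0.119 0.664 0.372 0.152 0.165] [[-0.1058, -0.0353, 0.0234], [-0.0056, -0.0078, -0.0208], [-0.0022, -0.006, -0.0026]] R err 0.0
40 0 [ 0.77 -0.   -0.64] low [ 0.1   0.74  2.04 -1.45  0.86  1.09] 0.0
40 0 [ 0.77 -0.   -0.64] high [-0.04  0.57  1.94 -1.33  0.84  0.73] 0.0
40 0 [ 0.77 -0.   -0.64] plate [ 0.49  0.85  1.74 -1.02  1.08  0.95] 0.0
40 0 [ 0.77 -0.   -0.64] home [ 0.15  0.85  1.75 -1.26  0.92  0.87] 0.0
40 10 [ 0.75 -0.17 -0.63] low [ 0.1   0.74  1.97 -1.21  0.97  0.89] 0.0
40 10 [ 0.75 -0.17 -0.63] high [-0.03  0.59  1.88 -1.16  1.    0.59] 0.0
40 10 [ 0.75 -0.17 -0.63] plate [ 0.48  0.86  1.67 -0.86  1.22  0.83] 0.0
40 10 [ 0.75 -0.17 -0.63] home [ 0.16  0.86  1.68 -1.08  1.07  0.73] 0.0
40 20 [ 0.72 -0.34 -0.6 ] low [ 0.1   0.75  1.9  -1.03  1.12  0.76] 0.0
40 20 [ 0.72 -0.34 -0.6 ] high [-0.02  0.61  1.81 -1.03  1.17  0.51] 0.0
40 20 [ 0.72 -0.34 -0.6 ] plate [ 0.46  0.88  1.6  -0.73  1.37  0.75] 0.0
4
[... 243 characters left out ...]
te [ 0.45  0.81  1.74 -0.89  0.95  0.84] 0.0
50 0 [ 0.64  0.   -0.77] home [ 0.12  0.81  1.74 -1.09  0.8   0.7 ] 0.0
50 10 [ 0.63 -0.17 -0.75] low [ 0.06  0.7   1.95 -1.04  0.86  0.69] 0.0
50 10 [ 0.63 -0.17 -0.75] high [-0.07  0.56  1.84 -0.95  0.93  0.37] 0.0
50 10 [ 0.63 -0.17 -0.75] plate [ 0.44  0.83  1.67 -0.73  1.11  0.71] 0.0
50 10 [ 0.63 -0.17 -0.75] home [ 0.12  0.83  1.67 -0.91  0.97  0.56] 0.0
50 20 [ 0.6  -0.34 -0.72] low [ 0.07  0.72  1.88 -0.89  1.03  0.57] 0.0
50 20 [ 0.6  -0.34 -0.72] high [-0.06  0.58  1.78 -0.86  1.12  0.31] 0.0
50 20 [ 0.6  -0.34 -0.72] plate [ 0.43  0.85  1.61 -0.61  1.28  0.63] 0.0
50 20 [ 0.6  -0.34 -0.72] home [ 0.12  0.85  1.6  -0.79  1.16  0.47] 0.0
```

Emit:
{"name": "drive_tool", "arguments": {"series": [[0,0,0.004,0.2,3.3,0,0],[0,0,0.005,0.2,3.3,0,0],[-0.004,0,0,0,0,0,0],[-0.003,0,0,0,0,0,0],[0,0,0,0,0,0,0]]}}

```text
time: 4.53
position: [0.4774, -0.0724, 0.1019]
tool_rot: [0.559, 0.743, -0.222, 0.293]
ft_force: [-0.2, -0.4, -0.2]
grip_width: 0.0005
```

```bash
python3 st.py
```

```text
t 4.53 q [ 0.04  0.69  2.04 -1.35  0.75  0.95] cab (array([-0.0288, -0.0479,  0.1019]), -0.0171, 0.0232) F cab [ 0.3 -0.4 -0.2] err deg [-0.6 -6.9 -0.3] grip 0.0005
```

Emit:
{"name": "drive_tool", "arguments": {"series": [[-0.003,0,0,0,0,0,0],[-0.003,0,0,0,0,0,0],[-0.003,0,-0.001,0,0,0,0],[-0.003,0,0,0,0,0,0],[0,0,0,0,0,0,0]]}}

```text
time: 5.15
position: [0.4796, -0.0802, 0.1106]
tool_rot: [0.559, 0.743, -0.222, 0.292]
ft_force: [-0.1, 2.3, 0.3]
grip_width: 0.0004
```

Emit:
{"name": "drive_tool", "arguments": {"series": [[-0.003,0,0,0,0,0,0],[-0.003,0,0,0,0,0,0],[-0.003,0,-0.001,0,0,0,0],[-0.003,0,-0.001,0,0,0,0],[0,0,0,0,0,0,0]]}}

```text
time: 5.78
position: [0.4818, -0.0881, 0.1207]
tool_rot: [0.559, 0.743, -0.222, 0.293]
ft_force: [0.3, 0.5, -1.9]
grip_width: 0.0002
```

```bash
python3 st.py
```

```text
t 5.78 q [ 0.    0.64  2.04 -1.33  0.75  0.88] cab (array([-0.0125, -0.0481,  0.1207]), 0.0078, 0.0228) F cab [-0.4  0.4 -1.9] err deg [-0.6 -6.9 -0.4] grip 0.0002
```

```bash
cat > ms.py <<'E'
from st import *
def meas():
  for n in("scene","top"):
    im,dd=robot.camera(n); np.save(f"{n}m.npy",dd); np.savez(f"{n}m_m.npz",**robot.camera_model(n)); cv2.imwrite(f"pics/{n}m.png",im)
    h=cv2.cvtColor(im,cv2.COLOR_BGR2HSV); C=T(cloud(n,"m"),O,YAW); s=C@S-.0766; d=C@N-.0643; y=C[...,1]
    B=(h[...,0]>14)&(h[...,0]<28)&(h[...,1]>120)&(h[...,2]>70)&(s>.05)&(s<.2)&(d>.025)&(d<.055)&(y>.12)&(y<.165)
    L=(y>.03)&(y<.112)&(d>.03)&(d<.052)&(s>-.02)&(s<.17)&(h[...,1]<80)&(h[...,2]>60)&(C[...,0]>-.05)
    f=lambda M:np.percentile(s[M],[5,50,95]).round(4) if M.sum()>10 else M.sum()
    print(n,"clip",f(B),"lip",f(L),"n",B.sum(),L.sum(),"carr x",np.percentile(C[...,0][(abs(y-.075)<.02)&(C[...,2]>.05)&(C[...,2]<.078)&(C[...,0]<.0)&(C[...,0]>-.3)&(h[...,1]<80)],5).round(4))
if __name__=="__main__": meas()
E
python3 ms.py
```

```text
t 5.78 q [ 0.    0.64  2.04 -1.33  0.75  0.88] cab (array([-0.0125, -0.0481,  0.1207]), 0.0078, 0.0228) F cab [-0.4  0.4 -1.9] err deg [-0.6 -6.9 -0.4] grip 0.0002
scene clip [0.1074 0.1138 0.1193] lip [0.0191 0.0267 0.0322] n 128 289 carr x -0.2025
top clip [0.1106 0.12   0.1226] lip [0.0226 0.0329 0.0355] n 202 468 carr x -0.2007
```

Emit:
{"name": "drive_tool", "arguments": {"series": [[-0.005,0,-0.0006,0,0,0,0],[-0.005,0,-0.0006,0,0,0,0],[-0.005,0,-0.0006,0,0,0,0],[-0.005,0,-0.0006,0,0,0,0],[-0.005,0,-0.0006,0,0,0,0]]}}

```text
time: 6.5
position: [0.4865, -0.1033, 0.1399]
tool_rot: [0.559, 0.743, -0.222, 0.292]
ft_force: [-0.1, 0.3, -3.7]
grip_width: 0.0002
```

Emit:
{"name": "drive_tool", "arguments": {"series": [[-0.005,0,-0.0006,0,0,0,0],[-0.005,0,-0.0006,0,0,0,0],[-0.005,0,-0.0006,0,0,0,0],[-0.005,0,-0.0006,0,0,0,0],[-0.005,0,-0.0006,0,0,0,0]]}}

```text
time: 7.12
position: [0.4911, -0.1187, 0.1591]
tool_rot: [0.559, 0.743, -0.222, 0.292]
ft_force: [1.1, 2.6, -3.0]
grip_width: 0.0004
```

Emit:
{"name": "drive_tool", "arguments": {"series": [[-0.005,0,-0.0006,0,0,0,0],[-0.005,0,-0.0006,0,0,0,0],[-0.005,0,-0.0006,0,0,0,0],[-0.003,0,-0.0004,0,0,0,0],[-0.003,0,-0.0004,0,0,0,0]]}}

```text
time: 7.75
position: [0.4947, -0.1317, 0.1753]
tool_rot: [0.559, 0.743, -0.222, 0.292]
ft_force: [1.6, 3.3, -2.4]
grip_width: 0.0005
```

```bash
python3 ms.py
```

```text
t 7.75 q [-0.1   0.52  2.   -1.23  0.74  0.63] cab (array([ 0.0331, -0.0483,  0.1753]), 0.0789, 0.023) F cab [-2.7  2.5 -2.4] err deg [-0.6 -6.9 -0.3] grip 0.0005
scene clip [0.1072 0.1135 0.1192] lip [0.0898 0.0969 0.103 ] n 126 307 carr x -0.2026
top clip [0.1104 0.12   0.1228] lip [0.0941 0.1041 0.1068] n 200 508 carr x -0.2005
```

Emit:
{"name": "drive_tool", "arguments": {"series": [[-0.004,0,-0.0005,0,0,0,0],[-0.004,0,-0.0005,0,0,0,0],[-0.004,0,-0.0005,0,0,0,0],[-0.002,0,-0.0002,0,0,0,0],[-0.001,0,-0.0001,0,0,0,0]]}}

```text
time: 8.48
position: [0.4972, -0.1412, 0.1868]
tool_rot: [0.559, 0.743, -0.222, 0.292]
ft_force: [0.9, 2.4, -2.1]
grip_width: 0.0006
```

```bash
python3 ms.py; python3 - <<'E'
import cv2
a=cv2.imread("pics/topm.png"); cv2.imwrite("pics/v2.png",cv2.resize(a[90:310,370:520],None,fx=2.7,fy=2.7,interpolation=cv2.INTER_CUBIC))
E
```

```text
t 8.47 q [-0.12  0.5   1.99 -1.21  0.74  0.58] cab (array([ 0.0428, -0.0486,  0.1868]), 0.094, 0.023) F cab [-2.1  1.6 -2.1] err deg [-0.6 -6.9 -0.3] grip 0.0006
scene clip [0.107  0.1136 0.1191] lip [0.1054 0.1121 0.118 ] n 134 297 carr x -0.2022
top clip [0.1107 0.1203 0.1228] lip [0.1089 0.1188 0.1215] n 201 515 carr x -0.2006
```

View pics/v2.png

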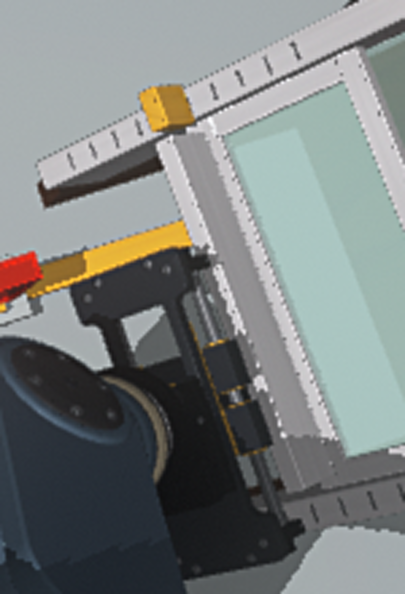

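The lip's outer edge ((165,140)-(300,490)) ends level with the brass block at (165,108). It is 1.4 mm low, so I nudge it 1 mm, then back off.

Emit:
{"name": "drive_tool", "arguments": {"series": [[-0.0012,0,-0.0001,0,0,0,0],[0,0,0,0,0,0,0],[0,0,0,0,0,0,0],[0.006,0,0,0,0,0,0],[0.012,0,0,0,0,0,0]]}}

```text
time: 9.2
position: [0.494, -0.1298, 0.1758]
tool_rot: [0.56, 0.743, -0.223, 0.293]
ft_force: [-1.1, 0.9, 1.0]
grip_width: 0.0003
```

Emit:
{"name": "drive_tool", "arguments": {"series": [[0.006,0,-0.01,0,0,0,0],[0,0,-0.03,0,0,0,0],[0,0,-0.05,0,0,0,0],[0,0,-0.05,0,0,0,0],[0,0,-0.01,0,0,0,0]]}}

```text
time: 9.82
position: [0.4653, -0.0246, 0.2834]
tool_rot: [0.559, 0.743, -0.22, 0.294]
ft_force: [-0.6, 0.7, -0.7]
grip_width: 0.0005
```

```bash
python3 - <<'E'
from ms import *
meas()
from kin import *
print("up-back"); plan(p,R,W([-.29,.0,.30]),Rdes(45,1),5)
plan(W([-.29,.0,.30]),Rdes(45,1),W([-.26,.075,.115]),Rdes(45,1),4)
E
```

```text
t 9.82 q [ 0.16  0.32  1.9  -0.91  1.04  0.4 ] cab (array([-0.078 , -0.0457,  0.2834]), 0.0903, 0.1777) F cab [-0.8 -0.4 -0.7] err deg [-0.3 -6.9 -0.4] grip 0.0005
scene clip [0.1069 0.1136 0.1191] lip [0.1065 0.1132 0.1192] n 132 299 carr x -0.2025
top clip [0.1105 0.12   0.1224] lip [0.1098 0.1194 0.1224] n 204 534 carr x -0.2006
up-back
[0.0287, 0.0088, -0.0315] [-0.06, -0.37, -0.09]
[0.0285, 0.0089, -0.0316] [-0.06, -0.37, -0.09]
[0.0283, 0.0089, -0.0318] [-0.06, -0.37, -0.09]
[0.0281, 0.009, -0.032] [-0.06, -0.37, -0.09]
[0.0279, 0.0091, -0.0322] [-0.06, -0.37, -0.09]
[0.0274, 0.0187, 0.038] [0.0, 0.0, 0.0]
[0.0274, 0.0187, 0.038] [0.0, 0.0, 0.0]
[0.0274, 0.0187, 0.038] [0.0, 0.0, 0.0]
[0.0274, 0.0187, 0.038] [0.0, 0.0, 0.0]
```

Emit:
{"name": "drive_tool", "arguments": {"series": [[0.029,0.009,-0.031,0,-0.4,0,0],[0.029,0.009,-0.032,0,-0.4,0,0],[0.028,0.009,-0.032,0,-0.4,0,0],[0.028,0.009,-0.032,0,-0.4,0,0],[0.028,0.009,-0.032,0,-0.4,0,0]]}}

```text
time: 10.55
position: [0.4492, 0.1903, 0.2953]
tool_rot: [0.555, 0.738, -0.234, 0.305]
ft_force: [1.3, -0.8, -0.0]
grip_width: 0.0006
```

Emit:
{"name": "drive_tool", "arguments": {"series": [[0.027,0.019,0.038,0,0,0,0],[0.027,0.019,0.038,0,0,0,0],[0.027,0.019,0.038,0,0,0,0],[0.027,0.019,0.038,0,0,0,0],[0,0,0,0,0,0,0]]}}

```text
time: 11.18
position: [0.529, 0.1779, 0.1073]
tool_rot: [0.555, 0.738, -0.237, 0.303]
ft_force: [0.0, -0.1, 0.1]
grip_width: 0.0007
```

```bash
python3 - <<'E'
from st import *
plan(p,R,W([-.225,.075,.047]),Rdes(45,1),4)
plan(W([-.225,.075,.047]),Rdes(45,1),W([-.215,.075,.047]),Rdes(45,1),1)
E
```

```text
t 11.18 q [ 0.5   0.79  1.6  -0.85  1.16  0.75] cab (array([-0.2537,  0.0733,  0.1073]), -0.1576, 0.199) F cab [0.1 0.  0.1] err deg [-1.2 -4.8  0. ] grip 0.0007
[0.0056, 0.0007, 0.0157] [-0.29, 0.05, -0.01]
[0.0056, 0.0007, 0.0157] [-0.29, 0.05, -0.01]
[0.0056, 0.0006, 0.0157] [-0.29, 0.05, -0.01]
[0.0056, 0.0005, 0.0157] [-0.29, 0.05, -0.01]
[-0.0071, 0.0, 0.0071] [0.0, 0.0, 0.0]
```

Emit:
{"name": "drive_tool", "arguments": {"series": [[0.0055,0.0005,0.0157,-0.3,0,0,0],[0.0055,0.0005,0.0157,-0.3,0,0,0],[0.0055,0.0005,0.0157,-0.3,0,0,0],[0.0055,0.0005,0.0157,-0.3,0,0,0],[-0.003,0,0.003,0,0,0,0]]}}

```text
time: 11.8
position: [0.5413, 0.1489, 0.0517]
tool_rot: [0.552, 0.741, -0.225, 0.311]
ft_force: [-0.7, -0.0, -0.7]
grip_width: 0.0003
```

Emit:
{"name": "drive_tool", "arguments": {"series": [[-0.003,0,0.003,0,0,0,0],[-0.003,0,0.003,0,0,0,0],[-0.003,0,0.003,0,0,0,0],[-0.003,0,0.003,0,0,0,0],[-0.003,0,0.003,0,0,0,0]]}}

```text
time: 12.42
position: [0.5483, 0.1297, 0.053]
tool_rot: [0.552, 0.741, -0.224, 0.311]
ft_force: [-0.2, 2.3, 0.3]
grip_width: 0.0005
```

```bash
python3 ms.py; python3 - <<'E'
import cv2
a=cv2.imread("pics/topm.png"); cv2.imwrite("pics/v3.png",cv2.resize(a[90:330,200:460],None,fx=2.4,fy=2.4,interpolation=cv2.INTER_CUBIC))
E
```

```text
t 12.43 q [ 0.42  0.87  1.67 -0.98  1.01  0.85] cab (array([-0.202,  0.078,  0.053]), -0.1659, 0.1245) F cab [-2.3  0.5  0.3] err deg [ 0.6 -5.  -0.4] grip 0.0005
scene clip [0.1071 0.1136 0.1193] lip [0.1062 0.1132 0.1191] n 132 304 carr x -0.2088
top clip [0.1108 0.1202 0.1223] lip [0.1097 0.1195 0.1226] n 201 537 carr x -0.2131
```

View pics/v3.png

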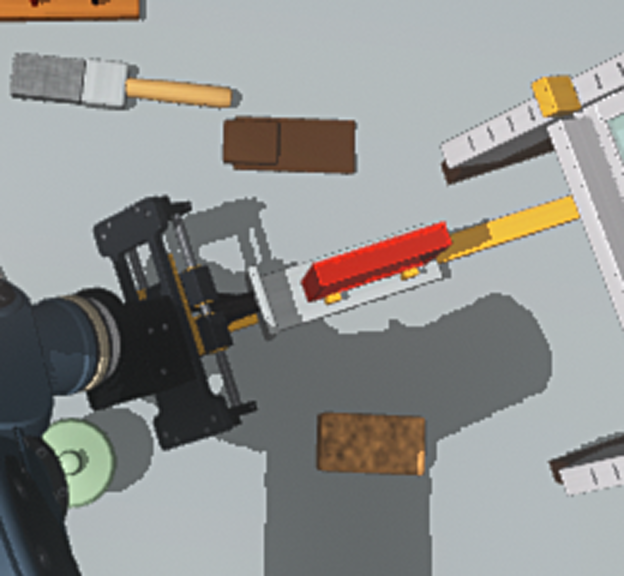

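Fingertips meet the plate's outer face at (265,305), near its middle, and cork, scraper and cup are clear. Pushing on.

Emit:
{"name": "drive_tool", "arguments": {"series": [[-0.005,-0.0002,0.005,0,0,0,0],[-0.005,-0.0002,0.005,0,0,0,0],[-0.005,-0.0002,0.005,0,0,0,0],[-0.005,-0.0002,0.005,0,0,0,0],[-0.005,-0.0002,0.005,0,0,0,0]]}}

```text
time: 13.15
position: [0.5578, 0.095, 0.0528]
tool_rot: [0.552, 0.741, -0.224, 0.311]
ft_force: [0.8, 3.6, -0.3]
grip_width: 0.0004
```

Emit:
{"name": "drive_tool", "arguments": {"series": [[-0.005,-0.0002,0.005,0,0,0,0],[-0.005,-0.0002,0.005,0,0,0,0],[-0.005,-0.0002,0.005,0,0,0,0],[-0.005,-0.0002,0.005,0,0,0,0],[-0.005,-0.0002,0.005,0,0,0,0]]}}

```text
time: 13.78
position: [0.5668, 0.0608, 0.0529]
tool_rot: [0.552, 0.74, -0.224, 0.311]
ft_force: [0.9, 3.6, 0.2]
grip_width: 0.0003
```

```bash
python3 st.py
```

```text
t 13.78 q [ 0.29  0.85  1.72 -1.09  0.93  0.85] cab (array([-0.1307,  0.076 ,  0.0529]), -0.1201, 0.0698) F cab [-3.2  1.9  0.2] err deg [ 0.6 -4.9 -0.4] grip 0.0003
```

Emit:
{"name": "drive_tool", "arguments": {"series": [[-0.005,-0.0001,0.005,0,0,0,0],[-0.005,-0.0001,0.005,0,0,0,0],[-0.005,-0.0001,0.005,0,0,0,0],[-0.005,0,0.005,0,0,0,0],[-0.005,0,0.005,0,0,0,0]]}}

```text
time: 14.4
position: [0.5768, 0.0269, 0.0529]
tool_rot: [0.552, 0.74, -0.224, 0.311]
ft_force: [1.7, 2.9, -0.2]
grip_width: 0.0001
```

Emit:
{"name": "drive_tool", "arguments": {"series": [[-0.005,0,0.005,0,0,0,0],[-0.005,0,0.005,0,0,0,0],[-0.005,0,0.005,0,0,0,0],[-0.005,0,0.005,0,0,0,0],[-0.004,0,0.004,0,0,0,0]]}}

```text
time: 15.02
position: [0.5865, -0.0057, 0.053]
tool_rot: [0.552, 0.74, -0.224, 0.311]
ft_force: [1.0, 2.8, 0.1]
grip_width: 0.0003
```

```bash
python3 ms.py; python3 - <<'E'
from h import *
C=T(cloud("scene","m"),O,YAW); im=cv2.imread("pics/scenem.png");h=cv2.cvtColor(im,cv2.COLOR_BGR2HSV)
M=(h[...,1]>180)&((h[...,0]<8)|(h[...,0]>172))&(abs(C[...,1]-.075)<.04)&(C[...,2]>.05)&(C[...,2]<.16)
print(M.sum(), np.percentile(C[M][:,0],[1,5,50]) if M.sum() else 0)
E
```

```text
t 15.03 q [ 0.17  0.85  1.75 -1.19  0.86  0.84] cab (array([-0.0613,  0.0758,  0.053 ]), -0.0755, 0.0168) F cab [-2.4  1.8  0.1] err deg [ 0.6 -4.9 -0.4] grip 0.0003
scene clip [0.107  0.1136 0.1192] lip [0.1063 0.1131 0.1192] n 134 300 carr x -0.0691
top clip [0.1103 0.1198 0.1226] lip [0.1098 0.1193 0.1225] n 199 536 carr x -0.0701
997 [-0.01313798 -0.01224773  0.02873115]
```

Emit:
{"name": "drive_tool", "arguments": {"series": [[-0.004,0,0.004,0,0,0,0],[-0.004,0,0.004,0,0,0,0],[-0.004,0,0.004,0,0,0,0],[-0.003,0,0.003,0,0,0,0],[-0.002,0,0.002,0,0,0,0]]}}

```text
time: 15.75
position: [0.5932, -0.0286, 0.053]
tool_rot: [0.552, 0.74, -0.224, 0.311]
ft_force: [-1.3, 0.6, 0.6]
grip_width: 0.0005
```

Emit:
{"name": "drive_tool", "arguments": {"series": [[-0.0014,0,0.0014,0,0,0,0],[-0.0014,0,0.0014,0,0,0,0],[-0.0014,0,0.0014,0,0,0,0],[0,0,0,0,0,0,0]]}}

```text
time: 16.25
position: [0.5955, -0.0339, 0.053]
tool_rot: [0.552, 0.741, -0.224, 0.311]
ft_force: [-0.6, -0.2, 1.2]
grip_width: 0.0004
```

```bash
python3 st.py
```

```text
t 16.25 q [ 0.11  0.85  1.75 -1.23  0.83  0.83] cab (array([-0.0317,  0.0763,  0.053 ]), -0.0564, -0.0059) F cab [ 0.  -0.6  1.2] err deg [ 0.6 -4.9 -0.4] grip 0.0004
```

Emit:
{"name": "drive_tool", "arguments": {"series": [[-0.0014,0,0.0014,0,0,0,0],[-0.0014,0,0.0014,0,0,0,0],[-0.0014,0,0.0014,0,0,0,0]]}}

```text
time: 16.62
position: [0.597, -0.0392, 0.0528]
tool_rot: [0.552, 0.741, -0.224, 0.311]
ft_force: [-4.0, 7.1, 3.1]
grip_width: 0.0004
```

```bash
cat > tr.py <<'E'
from ms import *
meas()
for n in("scene","top"):
    C=T(cloud(n,"m"),O,YAW); im=cv2.imread(f"pics/{n}m.png");h=cv2.cvtColor(im,cv2.COLOR_BGR2HSV)
    M=(h[...,1]>180)&((h[...,0]<8)|(h[...,0]>172))&(abs(C[...,1]-.075)<.04)&(C[...,2]>.05)&(C[...,2]<.16)
    print(M.sum(), np.percentile(C[M][:,0],[1,5,50]).round(4) if M.sum() else 0)
E
python3 tr.py
```

```text
t 16.62 q [ 0.1   0.85  1.75 -1.23  0.82  0.83] cab (array([-0.0262,  0.0762,  0.0528]), -0.053, -0.0102) F cab [-7.9 -1.8  3.1] err deg [ 0.6 -5.  -0.4] grip 0.0004
scene clip [0.107  0.1135 0.1192] lip [0.1066 0.1133 0.1191] n 132 301 carr x -0.0437
top clip [0.11   0.1202 0.1225] lip [0.1098 0.1195 0.1225] n 197 541 carr x -0.0378
861 [0.0214 0.0222 0.0552]
212 [0.0233 0.024  0.0405]
```

Emit:
{"name": "drive_tool", "arguments": {"series": [[-0.001,0,0.001,0,0,0,0],[0,0,0,0,0,0,0]]}}

```text
time: 16.98
position: [0.5971, -0.0393, 0.0527]
tool_rot: [0.552, 0.741, -0.223, 0.311]
ft_force: [-3.1, 8.4, 3.3]
grip_width: 0.0004
```

```bash
python3 st.py
```

```text
t 16.98 q [ 0.1   0.85  1.75 -1.23  0.82  0.83] cab (array([-0.0261,  0.0763,  0.0527]), -0.053, -0.0104) F cab [-8.9 -0.6  3.3] err deg [ 0.7 -5.1 -0.3] grip 0.0004
```

The commanded push no longer moves the TCP (about 9 N), so the carriage is against its stop. Retreating.

Emit:
{"name": "drive_tool", "arguments": {"series": [[0.005,0,-0.005,0,0,0,0],[0.01,0,-0.01,0,0,0,0],[0.01,0,-0.015,0,0,0,0],[0,0,-0.05,0,0,0,0],[0,0,-0.06,0,0,0,0]]}}

```text
time: 17.6
position: [0.5615, 0.0718, 0.1343]
tool_rot: [0.552, 0.741, -0.225, 0.31]
ft_force: [1.6, 0.1, 0.9]
grip_width: 0.0004
```

Emit:
{"name": "drive_tool", "arguments": {"series": [[0,0,-0.05,0,0,0,0],[0,0,-0.03,0,0,0,0],[0,0,0,0,0,0,0]]}}

```text
time: 17.98
position: [0.546, 0.1273, 0.1925]
tool_rot: [0.551, 0.741, -0.222, 0.312]
ft_force: [0.4, -1.2, 0.1]
grip_width: 0.0004
```

```bash
python3 tr.py; cp pics/scenem.png pics/final.png; cp pics/topm.png pics/finalt.png
```

```text
t 17.98 q [ 0.42  0.63  1.64 -0.88  1.16  0.62] cab (array([-0.2004,  0.0751,  0.1925]), -0.058, 0.213) F cab [1.3 0.  0.1] err deg [ 0.9 -5.  -0.4] grip 0.0004
scene clip [0.107  0.1137 0.1191] lip [0.1063 0.1131 0.1191] n 136 302 carr x -0.0235
top clip [0.1106 0.1201 0.1227] lip [0.1096 0.1192 0.1225] n 200 535 carr x -0.0216
855 [0.0213 0.0222 0.0554]
188 [0.0239 0.0257 0.0427]
```

View pics/finalt.png

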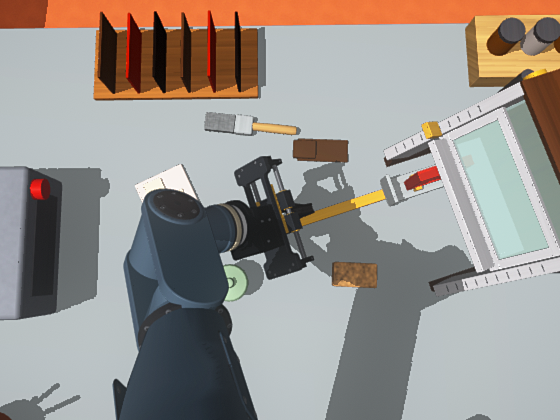

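The final picture shows the lip level with the marker (432,129), the plate at (392,190) with the tray under the window, and cork, scraper, brush and the visible part of the cup where they were. The plate has moved 179 mm in both cameras.

```bash
python3 -c "
from rig import robot
print(robot.hand_in())"
```

```text
the job is handed in; nothing more can be done
None
```

I pushed the window up from beneath its lip until the lip was level with the brass marker. I then pushed the jig carriage along the rail to its stop, backed the arm clear and handed the job in at about 18 s. No verdict was reported.

- **Window:** both cameras put the lip within about 1 mm of the marker along the slope. It read the same after I released it and again after the carriage push. The marker did not move measurably.
- **Carriage:** the end plate moved 179 mm in both cameras. At the end a further push of about 9 N no longer moved it, so it is home.
- **Forces:** the highest reading was about 9 N, at the stop. After the retreat it was about 1 N, which is sensor noise.
- **Other things:** in the last picture the cork, scraper and brush lie where they were. The arm hid part of the cup and slab and all of the jar from above. I did not check those three in the other camera's last picture, but the arm's path stayed clear of them.
- **Disagreements:** the two cameras differ by about 3 mm in absolute position along the slope but agree on the lip-to-marker gap. The first hand angle (40°) brought joint 4 to its limit, so I pushed at about 47° instead. My rough arm model fitted poorly at the start pose, so I used it only to choose that angle.

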